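# Stack the spare-parts canisters into a pyramid in the bench tray

### The arm

A 6-joint arm with a two-finger parallel gripper is mounted at the origin on the work surface. World frame = base frame: x ahead of the robot, y to its left, z up, the work surface at z = 0. Lengths are in m, angles in rad, forces in N, time in s.
With the tool pointing down it reaches from about 0.25 to 0.725 m from the base axis. Payload 9.7 kg.
Tool frame: the origin (TCP) lies at the very end of the fingers, on their centre line; the grasp point (between the pads) lies arm.hold_point_z behind it (arm.hold_point_z is the distance from the TCP to the grasp point, in m); z points along the fingers, y is the line along which they close (so a half turn about z gives the same grasp; the last joint's range is limited). The gripper opens to 85 mm and grips with 20 to 120 N. Pads are 22 mm wide; open, the fingers measure 114 mm over their backs; the gripper's body (76 mm by 85 mm) begins 54 mm behind the grasp point. The pads swing forward as they close: fully open they stand 13 mm farther back than shut.
Start: joints at [1.342, 0.087, 0.176, 1.66, 0, 1.571], TCP at [0.125, 0.536, 0.231] pointing down, gripper open.
Joint ranges: [-3.13, 3.13], [-0.85, 1.81], [-1.15, 1.24], [-2.2, 2.28], [-1.44, 1.52], [-3.14, 3.14]. Speed limits (rad/s): [2.22, 2.22, 2.57, 3.14, 3.14, 3.14].

### API

Orientations are given as a unit quaternion [w, x, y, z].
In Python, from bench import arm gives the robot as it stands. The module is installed in compiled form; this text tells all that it offers.
- The arm moves only by the tool move_arm, never from a script. Its argument "increments" is a list of rows, each a list of 5 numbers: the shift along the tool's x, y, z in cm, then the turn about the tool's z in rad, then the finger opening in cm, from 0 to 8.54. In form: [[dx, dy, dz, turn, gripper], ...]. A call has 1 to 20 rows; each row is the pose to reach, as a shift and turn from the pose commanded when the call began, along the tool's axes at that moment; what a row does not reach only later rows make up. A row lasts 1/12 s, in which the tool goes at most 41.7 mm and 7.16 degrees, less where a joint would pass 70% of its speed; a pose out of reach is approached as far as the arm can. A call with a gripper value outside its range is refused whole. The fingers move at their own pace and stop on an object; "newtons" is the grip in N (left out, the last holds). Time passes only in rows, so rows that repeat a pose let the fingers close. It gives the time, the measured TCP pose, the force, the opening and the grip force at its end, in the units of the state.
- arm.get_state(): the state, without advancing time (a new reading comes with each control period).
- arm.read_camera(name): name is "scene" or "top" or "wrist"; returns the picture (384x512x3 uint8, red, green, blue); there is no depth.
- arm.camera_info(name): a dict with "vfov" (degrees; the focal length in pixels is half the picture's height over the tangent of half this angle, whatever the lens; pixels are square), "cx", "cy" (the principal point, pixels), "distortion" ([k1, k2, p1, p2, k3] as OpenCV has them; the pictures are not rectified), "position" and "rotation" of the camera in the world; the wrist camera has in their place "T_tool_cam" (4x4, takes a point from camera to tool coordinates, whose origin is the TCP and whose axes are the flange's). Camera axes: x right, y down, z forward; pixel columns grow to the right and rows downward; lengths in m; the calibration is good to about 2 mm. A picture is of the moment at which its call begins: read the wrist's pose just before it. camera_info takes no time and is no camera call.
- arm.hand_in(): hands the job in; it is judged then, once.
The state is a dict: "t": time; "joints": joint angles; "qd": joint speeds; "tau": joint torques, N m; "eef_pos": TCP position; "orientation": TCP orientation; "contact_force": force on the tool from outside, world axes, zero at the start; "moment": the same for the moment, N m; "gripper_width": finger opening in m; "grip_force": force on a finger pad.
Only numpy, scipy, OpenCV 4.12 (cv2) and the standard library are available. Lean on these libraries where they do the work, as an engineer would, in place of code of your own. Each camera call takes 0.05 s, during which the arm holds its last target. There are 200 camera calls.

### The job

First push the tray's sliding stop fully home, so that it rolls the three loose canisters in the tray together into a tight row. Then stack the three canisters from the wooden rests on that row as a pyramid: two side by side in the gaps of the row, lying parallel to it with their ends even, and the last one in the gap on top. Leave the stop home, and do not shift the other things on the bench.

Things in the scene. Friction and masses are not known exactly. Their poses are not given: they have to be found in the camera images.
- tray: fixed wooden tray, a channel along its y: 82 mm wide (x), y from -148 to +71 mm, floor 6 mm thick, side rails 6 mm thick reaching 21 mm above the bench (70 mm clear between), at the +y end a cheek 46 mm high with inner face at y = +61 mm. Origin on the bench under the middle of the closed-up row of three; z up. Canisters lie across it, along tray x
- stop (a joint): sliding row stop of the tray, m: 0 = open, grows as the stop slides along tray +y towards the cheek, 0.060 = fully home at its end stop. Stays where left, needs about 3 N. Its face towards the row is at tray y = -121 mm + joint
- stop_grip (a point): centre of the stop's black grip, a block 36 mm (tray x) x 12 mm (tray y) x 30 mm high standing on the stop's 8 mm aluminium plate; 58 mm above the bench, the grip's top is 73 mm above the bench. Moves with the stop
- seat_left (a point): point on the tray where the centre of a second-layer canister comes to rest in the gap nearer the cheek, once the row is closed up (60.5 mm above the bench)
- seat_right (a point): the same for the gap nearer the stop
- seat_top (a point): the same for the top canister, in the gap between the two second-layer ones (95 mm above the bench)
- base0: aluminium canister, 66 mm long, 40 mm across its two end rims (38.4 mm between), flat ends, 80 g; origin at its centre, x along its axis. One of the three lying loosely spread in the tray as its bottom row, nearest the stop
- base1: aluminium canister, 66 mm long, 40 mm across its two end rims (38.4 mm between), flat ends, 80 g; origin at its centre, x along its axis. One of the three lying loosely spread in the tray as its bottom row, in the middle
- base2: aluminium canister, 66 mm long, 40 mm across its two end rims (38.4 mm between), flat ends, 80 g; origin at its centre, x along its axis. One of the three lying loosely spread in the tray as its bottom row, nearest the cheek
- canister0: aluminium canister, 66 mm long, 40 mm across its two end rims (38.4 mm between), flat ends, 80 g; origin at its centre, x along its axis. One of the three to be stacked (all alike); at first it lies level, centre 35 mm above the bench, in a small fixed dark wooden V-rest 28 mm long (along the canister) x 50 mm wide that bears only its middle, so both ends overhang
- canister1: aluminium canister, 66 mm long, 40 mm across its two end rims (38.4 mm between), flat ends, 80 g; origin at its centre, x along its axis. One of the three to be stacked (all alike); at first it lies level, centre 35 mm above the bench, in a small fixed dark wooden V-rest 28 mm long (along the canister) x 50 mm wide that bears only its middle, so both ends overhang
- canister2: aluminium canister, 66 mm long, 40 mm across its two end rims (38.4 mm between), flat ends, 80 g; origin at its centre, x along its axis. One of the three to be stacked (all alike); at first it lies level, centre 35 mm above the bench, in a small fixed dark wooden V-rest 28 mm long (along the canister) x 50 mm wide that bears only its middle, so both ends overhang
- wide_tin: bystander: upright round aluminium tin, 57 mm across, 58 mm high, origin under its centre
- loupe: bystander: black eye loupe, 48 mm across, 42 mm high, origin under its centre
- holder: bystander: steel movement holder with a watch movement on it, 68 mm across, 35 mm high, origin under its centre
- brush: bystander: brush lying along its x axis
- screwdriver: bystander: screwdriver lying along its x axis
- putty_tin: bystander: flat tin with amber lid, 79 mm across, 28 mm high, origin under its centre
There are look-alikes about, which are no part of the job. Leave any blue look-alike of the canister2 alone.

How it is judged:
On the way, in this order (a step that is already met when the one before it is completed fails the run):
1. the stop is fully home (within 4 mm) and the three bottom canisters lie in a closed row on the tray floor, none yet stacked on them (value of joint stop above 0.056 m and z of base0 in the frame of tray between 0.021 and 0.03 m and z of base1 in the frame of tray between 0.021 and 0.03 m and z of base2 in the frame of tray between 0.021 and 0.03 m and y of base0 in the frame of tray between -0.047 and 0.047 m and x of base0 in the frame of tray between -0.012 and 0.012 m and y of base1 in the frame of tray between -0.047 and 0.047 m and x of base1 in the frame of tray between -0.012 and 0.012 m and y of base2 in the frame of tray between -0.047 and 0.047 m and x of base2 in the frame of tray between -0.012 and 0.012 m and not ((distance between canister0 and seat_left below 0.009 m and angle between the x axis of canister0 and the x axis of tray, either way round below 0.15 rad) or (distance between canister1 and seat_left below 0.009 m and angle between the x axis of canister1 and the x axis of tray, either way round below 0.15 rad) or (distance between canister2 and seat_left below 0.009 m and angle between the x axis of canister2 and the x axis of tray, either way round below 0.15 rad)) and not ((distance between canister0 and seat_right below 0.009 m and angle between the x axis of canister0 and the x axis of tray, either way round below 0.15 rad) or (distance between canister1 and seat_right below 0.009 m and angle between the x axis of canister1 and the x axis of tray, either way round below 0.15 rad) or (distance between canister2 and seat_right below 0.009 m and angle between the x axis of canister2 and the x axis of tray, either way round below 0.15 rad))), for 0.2 s.
2. two canisters lie in the two gaps of the row (value of joint stop above 0.056 m and ((distance between canister0 and seat_left below 0.009 m and angle between the x axis of canister0 and the x axis of tray, either way round below 0.15 rad) or (distance between canister1 and seat_left below 0.009 m and angle between the x axis of canister1 and the x axis of tray, either way round below 0.15 rad) or (distance between canister2 and seat_left below 0.009 m and angle between the x axis of canister2 and the x axis of tray, either way round below 0.15 rad)) and ((distance between canister0 and seat_right below 0.009 m and angle between the x axis of canister0 and the x axis of tray, either way round below 0.15 rad) or (distance between canister1 and seat_right below 0.009 m and angle between the x axis of canister1 and the x axis of tray, either way round below 0.15 rad) or (distance between canister2 and seat_right below 0.009 m and angle between the x axis of canister2 and the x axis of tray, either way round below 0.15 rad))), for 0.2 s.
At the end, for the whole second after the job is handed in: Stop within 4 mm of home; bottom three on the tray floor in a closed row, within 12 mm of its middle line; one other canister in each lower gap and one in the top gap, centres within 9 mm of the seat points, axes within 0.15 rad of tray x; all at rest (all of step 2 and z of base0 in the frame of tray between 0.021 and 0.03 m and z of base1 in the frame of tray between 0.021 and 0.03 m and z of base2 in the frame of tray between 0.021 and 0.03 m and y of base0 in the frame of tray between -0.047 and 0.047 m and x of base0 in the frame of tray between -0.012 and 0.012 m and y of base1 in the frame of tray between -0.047 and 0.047 m and x of base1 in the frame of tray between -0.012 and 0.012 m and y of base2 in the frame of tray between -0.047 and 0.047 m and x of base2 in the frame of tray between -0.012 and 0.012 m and ((distance between canister0 and seat_top below 0.009 m and angle between the x axis of canister0 and the x axis of tray, either way round below 0.15 rad) or (distance between canister1 and seat_top below 0.009 m and angle between the x axis of canister1 and the x axis of tray, either way round below 0.15 rad) or (distance between canister2 and seat_top below 0.009 m and angle between the x axis of canister2 and the x axis of tray, either way round below 0.15 rad)) and linear speed of each of base0, base1, base2, canister0, canister1, canister2 below 0.02 m/s); the robot touches nothing.
It fails at once if a bystander (wide tin, loupe, holder, brush, screwdriver, putty tin) is shifted by more than 30 mm (distance of any of wide_tin, loupe, holder, brush, screwdriver, putty_tin from where it was at the start of the episode above 0.03 m).
It also fails if it takes over 72 s, if anything falls off the work surface, if the arm or the gripper's body presses on something with over 40 N, if the wrist force passes 120 N, or if a joint passes its speed limit or range.

## Working session

There is one attempt and no reset: what is moved stays moved. The work goes in short steps, Python scripts to look and compute and a tool call to move; the robot and the scene stay as the last step left them, time stands still between calls to the robot, and variables do not carry over. Pictures are saved under pics/ and viewed, at most 10 in all, crops included, and the job is handed in when it is done.

Besides the shell and the picture viewer there is one more tool, called after "Request:" as name(argument=value, ...), one argument or row to a line, values as JSON. move_arm: Moves the arm, as the interface text tells. Its arguments: {"type":"object","properties":{"increments":{"type":"array"},"newtons":{"type":"number"}},"required":["increments"]}

```bash
mkdir -p pics
cat > h.py <<'E'
import numpy as np, cv2
from bench import arm
from scipy.spatial.transform import Rotation as R
def K(i):
    f=192/np.tan(np.radians(i['vfov'])/2); return np.array([[f,0,i['cx']],[0,f,i['cy']],[0,0,1]])
def Rm(q):
    q=np.array(q,float)
    return q if q.shape==(3,3) else R.from_quat(q[[1,2,3,0]]).as_matrix()
def shot(n,name=None):
    s=arm.get_state(); i=arm.camera_info(n); im=arm.read_camera(n)
    if n=='wrist':
        T=np.eye(4);T[:3,:3]=Rm(s['orientation']);T[:3,3]=s['eef_pos']; T=T@np.array(i['T_tool_cam']); p,r=T[:3,3],T[:3,:3]
    else: p,r=np.array(i['position']),Rm(i['rotation'])
    if name: cv2.imwrite('pics/%s.png'%name,im[:,:,::-1]); np.savez('pics/%s.npz'%name,im=im,p=p,r=r,K=K(i),d=np.array(i['distortion'],float))
    return im
def ray(name,uv):
    z=np.load('pics/%s.npz'%name)
    x=cv2.undistortPoints(np.array(uv,float).reshape(-1,1,2),z['K'],z['d'])[:,0]
    return z['p'],np.c_[x,np.ones(len(x))]@z['r'].T
def plane(name,uv,h):
    p,d=ray(name,uv); return p+d*((h-p[2])/d[:,2])[:,None]
def tri(a,ua,b,ub):
    p,d=ray(a,[ua]);q,e=ray(b,[ub]);d,e=d[0],e[0]
    t=np.linalg.lstsq(np.c_[d,-e],q-p,rcond=None)[0]; A=p+d*t[0];B=q+e*t[1]
    return (A+B)/2,np.linalg.norm(A-B)
def proj(name,P):
    z=np.load('pics/%s.npz'%name); r=z['r'].T
    return cv2.projectPoints(np.array(P,float).reshape(-1,1,3),cv2.Rodrigues(r)[0],-r@z['p'],z['K'],z['d'])[0][:,0]
E
python3 - <<'E'
from h import *
for n in ('top','scene','wrist'): print(n,arm.camera_info(n)); shot(n,n+'0')
print(arm.hold_point_z,arm.get_state())
a=cv2.imread('pics/top0.png');cv2.imwrite('pics/top0b.png',cv2.resize(a,(800,600),interpolation=cv2.INTER_CUBIC))
E
```

```text
top {'vfov': 45.918795789102674, 'cx': 257.211917722097, 'cy': 185.71121923319694, 'distortion': array([-0.05416848,  0.        ,  0.        ,  0.        ,  0.        ]), 'position': array([0.43213345, 0.0102411 , 1.26818493]), 'rotation': array([ 0.03457082, -0.7015347 ,  0.71015713, -0.04827807])}
scene {'vfov': 49.347434322480986, 'cx': 250.84204218407518, 'cy': 199.88681074047975, 'distortion': array([-0.06550628,  0.        ,  0.        ,  0.        ,  0.        ]), 'position': array([ 0.89027035, -0.48684992,  0.8575155 ]), 'rotation': array([-0.30600801,  0.89768861,  0.30224983, -0.09570423])}
wrist {'vfov': 62.10673160361348, 'cx': 252.68709119191615, 'cy': 193.88542232704808, 'distortion': array([-0.04099719,  0.        ,  0.        ,  0.        ,  0.        ]), 'T_tool_cam': array([[-4.47186307e-04, -9.48101870e-01, -3.17966421e-01,
         8.21927871e-02],
       [ 9.99999864e-01, -5.09157198e-04,  1.11793708e-04,
         1.03257488e-03],
       [-2.67886716e-04, -3.17966328e-01,  9.48101968e-01,
        -1.42991127e-01],
       [ 0.00000000e+00,  0.00000000e+00,  0.00000000e+00,
         1.00000000e+00]])}
0.0187 {'t': 0.15, 'joints': array([1.34203040e+00, 8.73387023e-02, 1.75337003e-01, 1.65979592e+00,
       4.72162887e-05, 1.57081894e+00]), 'qd': array([ 7.11011353e-06, -3.50139742e-03,  2.68936165e-03,  1.56505054e-03,
        1.35576882e-03,  1.91219860e-03]), 'tau': array([-5.55168917e-04, -5.20764399e+01,  4.65044975e+01,  1.38677427e-02,
       -8.43182079e-05, -1.03615463e-05]), 'eef_pos': array([0.12467602, 0.53551266, 0.2307539 ]), 'orientation': array([-8.05891340e-05,  1.14144936e-01,  9.93463981e-01, -4.94683295e-04]), 'contact_force': array([-0.1017887 ,  0.0534282 ,  0.13349765]), 'moment': array([-0.01595904,  0.01174704,  0.01338137]), 'grip_force': 0.0, 'gripper_width': 0.08523114506069283}
```

View pics/top0b.png

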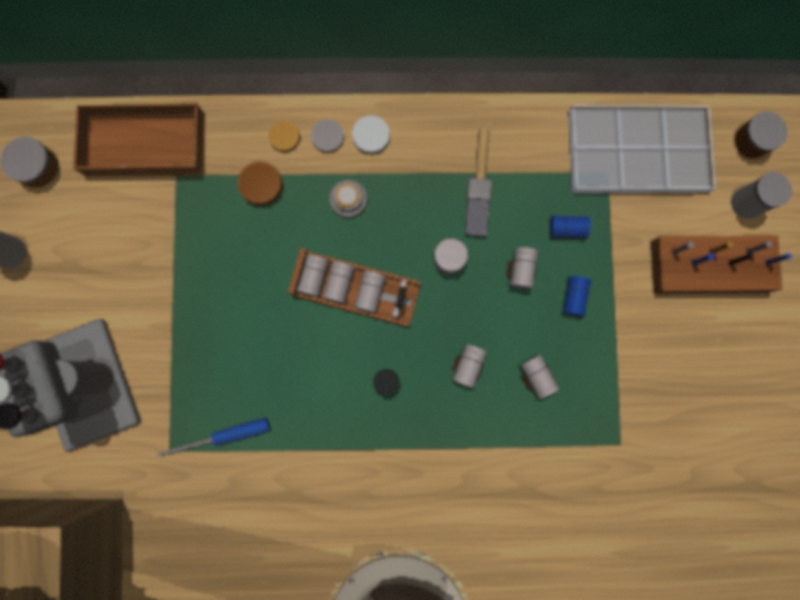

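View pics/scene0.png

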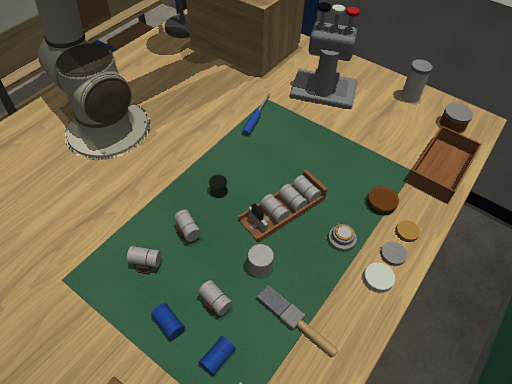

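The top view (shown at 800 px) has the tray at about (355,288), with the cheek on the left and the black grip at about (402,298). The grey canisters are at (524,267), (470,366) and (540,377), and the blue ones are decoys. The scene view confirms this.

Run:
```python
from h import *
s=1.5625
P=lambda L,h:print(plane('top0',np.array(L)/s,h).round(3).tolist())
P([(524,267),(470,366),(540,377)],.035)
P([(303,250),(420,280),(410,326),(290,293)],.02)
P([(402,285)],.073); P([(451,255)],.058);P([(386,383)],.042)
im=cv2.imread('pics/top0.png')
for n in [(302,268),(268,235),(256,185)]:print(im[n[1]-3,n[0]])
j=arm.get_state();print(Rm(j['orientation']).round(3))
# scene/top heights
```

```text
[[0.616, -0.231, 0.035], [0.443, -0.131, 0.035], [0.422, -0.253, 0.035]]
[[0.653, 0.161, 0.02], [0.597, -0.047, 0.02], [0.515, -0.028, 0.02], [0.576, 0.183, 0.02]]
[[0.582, -0.014, 0.073]]
[[0.635, -0.1, 0.058]]
[[0.416, 0.015, 0.042]]
[67 90 55]
[65 87 51]
[101 109 130]
[[-0.974  0.227 -0.   ]
 [ 0.227  0.974 -0.001]
 [ 0.    -0.001 -1.   ]]
```

Request:
move_arm(
  increments=[
    [-5,-3,-0.5,0.1,8],
    [-9,-6,-1,0.2,8],
    [-12,-8,-2,0.3,8],
    [-15.5,-10.5,-3,0.4,8],
    [-19,-12.5,-4,0.5,8],
    [-22.5,-15,-4,0.6,8],
    [-26,-17.5,-4,0.7,8],
    [-29.5,-19.5,-4,0.8,8],
    [-33,-22,-4,0.9,8],
    [-36.5,-24.5,-4,1.0,8],
    [-40,-27,-4,1.1,8],
    [-43.5,-29,-4,1.2,8],
    [-47,-31.5,-4,1.3,8],
    [-50,-33.5,-4,1.4,8],
    [-53,-35.5,-4,1.5,8],
    [-55.3,-37,-4,1.6,8],
    [-55.3,-37,-4,1.6,8],
    [-55.3,-37,-4,1.6,8],
  ],
)

```text
t: 1.65
eef_pos: [0.5803, 0.0481, 0.2697]
orientation: [-0.001, 0.793, 0.609, -0.001]
contact_force: [-0.5, 0.7, 0.4]
gripper_width: 0.0798
grip_force: 0.0
```

Run:
```python
from h import *
s=arm.get_state();print(s['t'],s['eef_pos'],Rm(s['orientation']).round(3).tolist(),s['joints'])
shot('wrist','w1')
```

```text
1.65 [0.5803207  0.04805988 0.26967775] [[0.258, 0.966, -0.003], [0.966, -0.258, -0.0], [-0.001, -0.002, -1.0]] [8.26253484e-02 1.88987442e-01 3.64939504e-01 1.74927633e+00
 4.43233682e-06 1.91443765e+00]
```

View pics/w1.png

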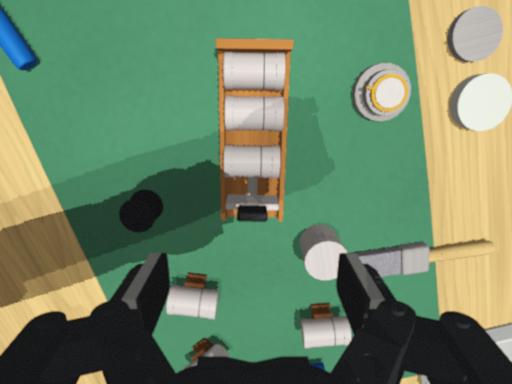

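The wrist view shows the tray head-on: cheek at row 45, base cans at about (254,70), (254,112) and (252,161), and the grip at (252,213). I'll take two more views from further back to cover the canisters.

Request:
move_arm(
  increments=[
    [-4,0,0,0,8],
    [-8,0,0,0,8],
    [-12,0,0,0,8],
    [-16,0,0,0,8],
    [-20,0,0,0,8],
    [-22,0,0,0,8],
    [-22,0,0,0,8],
    [-22,0,0,0,8],
    [-22,0,0,0,8],
  ],
)

```text
t: 2.45
eef_pos: [0.5231, -0.1614, 0.2718]
orientation: [0.0, 0.792, 0.611, 0.0]
contact_force: [0.3, 0.3, 0.4]
gripper_width: 0.08
grip_force: 0.0
```

Run:
```python
from h import *
shot('wrist','w2')
```

Request:
move_arm(
  increments=[
    [-4,0,0,0,8],
    [-8,-2,0,0,8],
    [-11,-4,0,0,8],
    [-12,-5,0,0,8],
    [-12,-5,0,0,8],
    [-12,-5,0,0,8],
    [-12,-5,0,0,8],
  ],
)

```text
t: 3.08
eef_pos: [0.4452, -0.265, 0.2714]
orientation: [0.0, 0.792, 0.611, 0.0]
contact_force: [0.5, 0.5, -0.5]
gripper_width: 0.0803
grip_force: 0.0
```

Run:
```python
from h import *
s=arm.get_state();print(s['t'],s['eef_pos'])
shot('wrist','w3')
a=cv2.imread('pics/w2.png');b=cv2.imread('pics/w3.png')
cv2.imwrite('pics/c23.png',np.vstack([a[:300],b[:300]]))
# segment greys: low saturation, bright
for n in ('w1','w2','w3'):
    hsv=cv2.cvtColor(cv2.imread(f'pics/{n}.png'),cv2.COLOR_BGR2HSV)
    m=((hsv[...,1]<45)&(hsv[...,2]>95)).astype(np.uint8)
    m=cv2.morphologyEx(m,cv2.MORPH_OPEN,np.ones((3,3)))
    for c in cv2.findContours(m,0,1)[0]:
        if cv2.contourArea(c)>300:
            r=cv2.minAreaRect(c);print(n,np.round(r[0],1),np.round(r[1],1),round(r[2],1),cv2.contourArea(c))
```

```text
3.0833 [ 0.44515574 -0.26500061  0.27137994]
w1 [498.5 342.5] [37. 25.] 90.0 504.0
w1 [326.3 332.6] [28.2 49.2] 86.2 1244.5
w1 [191.5 301.9] [50.7 28.8] 5.9 1324.0
w1 [363.8 260.6] [129.6  54.9] 11.3 3362.0
w1 [252.1 200.4] [52.1 16.6] 1.4 549.5
w1 [251.9 161.3] [56.3 31.6] 1.2 1649.0
w1 [253.9 113. ] [58.4 33.1] 1.1 1808.5
w1 [389.5  92.5] [29. 27.] 90.0 621.0
w1 [480.5 102. ] [56. 61.] 90.0 2710.0
w1 [381.4  91.5] [54.  59.8] 13.2 1151.0
w1 [253.5  70.5] [61.2 36.2] 1.1 2095.5
w1 [476.9  33.1] [52.1 52.6] 76.0 2122.0
w2 [196.9 242.2] [29.3 57.7] 49.7 1409.0
w2 [477.  282.5] [147.  68.] 90.0 7266.5
w2 [340.5 191.5] [31.5 57.8] 85.3 1676.0
w2 [180.5 148.1] [62.1 33.6] 6.3 1894.5
w2 [416.4 106.1] [35.1 89.9] 81.9 2749.5
w2 [341.   79.5] [55. 54.] 90.0 2342.5
w3 [499.5 336. ] [40.3 12. ] 45.0 360.5
w3 [503.5 224. ] [172.  15.] 90.0 2320.5
w3 [232.9 152.2] [33.5 59.8] 47.4 1749.5
w3 [394.2  91.2] [36.1 64.8] 86.3 2041.0
w3 [218.7  38.5] [66.4 39. ] 7.8 2371.0
w3 [469.5  11. ] [22. 83.] 90.0 1385.5
```

View pics/c23.png

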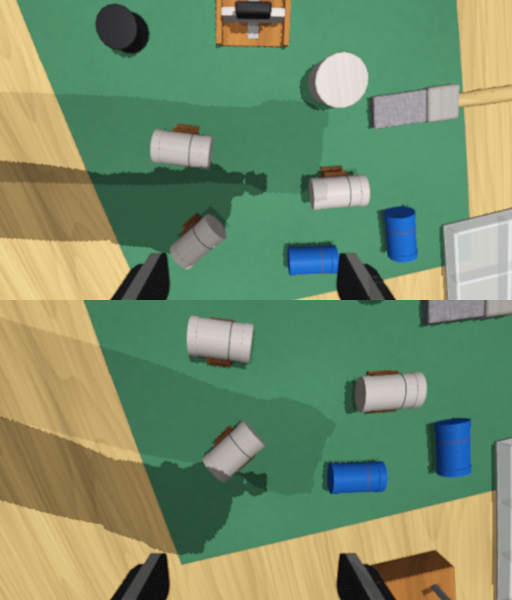

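The w2 and w3 crops show the three grey canisters on their rests at about (181,148), (340,191) and (197,242) in w2, and (219,38), (394,91) and (233,152) in w3. Next I'll triangulate them and locate the tray and grip.

```bash
cat >> h.py <<'E'
def greys(n,amin=900,smax=45):
    hsv=cv2.cvtColor(cv2.imread(f'pics/{n}.png'),cv2.COLOR_BGR2HSV)
    m=((hsv[...,1]<smax)&(hsv[...,2]>95)).astype(np.uint8)
    m=cv2.morphologyEx(m,cv2.MORPH_OPEN,np.ones((3,3)))
    return [cv2.minAreaRect(c) for c in cv2.findContours(m,0,1)[0] if cv2.contourArea(c)>amin]
def near(L,uv): return min(L,key=lambda r:np.hypot(r[0][0]-uv[0],r[0][1]-uv[1]))
def longends(r):
    b=cv2.boxPoints(r); e=[np.linalg.norm(b[1]-b[0]),np.linalg.norm(b[2]-b[1])]
    return ((b[0]+b[1])/2,(b[2]+b[3])/2) if e[0]<e[1] else ((b[1]+b[2])/2,(b[3]+b[0])/2)
def yaw(n,r,h):
    a,b=plane(n,longends(r),h); d=(b-a)[:2]; return np.arctan2(d[1],d[0]),np.linalg.norm(d),(a+b)[:2]/2
def blackblob(n,uv,r=30):
    im=cv2.imread(f'pics/{n}.png').max(2); m=np.zeros_like(im); x,y=uv
    m[max(0,y-r):y+r,x-r:x+r]=(im[max(0,y-r):y+r,x-r:x+r]<45); L=cv2.findContours(m,0,1)[0]
    return cv2.minAreaRect(max(L,key=cv2.contourArea))
E
python3 - <<'E'
from h import *
A,B=greys('w2'),greys('w3')
for u,v in (((180,148),(219,38)),((340,191),(394,91)),((197,242),(233,152))):
    a,b=near(A,u),near(B,v); X,e=tri('w2',a[0],'w3',b[0])
    print(X.round(4),round(e,4),[(np.degrees(q[0]).round(1),q[1].round(4),q[2].round(4)) for q in (yaw('w2',a,.035),yaw('w3',b,.035))])
a,b=blackblob('w1',(252,213),14),blackblob('w2',(253,10),14);print(a,b,tri('w1',a[0],'w2',b[0]),plane('w1',[a[0]],.073))
G=greys('w1')
for u in ((253,70),(254,113),(252,161)):
    r=near(G,u);y=yaw('w1',r,.03);print(u,np.degrees(y[0]),y[1:],plane('w1',[r[0]],.026))
hsv=cv2.cvtColor(cv2.imread('pics/w1.png'),cv2.COLOR_BGR2HSV)
m=((hsv[...,0]<20)&(hsv[...,1]>120)).astype(np.uint8);m[:30]=0;m[230:]=0;m[:,:190]=0;m[:,310:]=0
for rows in (80,100,120,140,160,180,200):
    c=np.flatnonzero(m[rows]);print(rows,c.min(),c.max(),end='; ')
E
```

```text
[ 0.443  -0.1259  0.0365] 0.0003 [(np.float64(-21.3), np.float64(0.0743), array([ 0.4425, -0.126 ])), (np.float64(-22.2), np.float64(0.072), array([ 0.4432, -0.1258]))]
[ 0.6189 -0.2277  0.0404] 0.0018 [(np.float64(170.2), np.float64(0.0726), array([ 0.6192, -0.2292])), (np.float64(169.5), np.float64(0.0749), array([ 0.6221, -0.2289]))]
[ 0.424  -0.2498  0.0377] 0.0007 [(np.float64(-152.9), np.float64(0.0829), array([ 0.4221, -0.2512])), (np.float64(-152.3), np.float64(0.073), array([ 0.4234, -0.2508]))]
((251.5, 212.5), (13.0, 27.0), 90.0) ((252.5, 14.5), (27.0, 7.0), 0.0) (array([ 0.56187887, -0.0116581 ,  0.05114876]), np.float64(9.883691267555387e-05)) [[ 0.56423535 -0.00319141  0.073     ]]
(253, 70) -16.02324489421655 (np.float64(0.0689989745987166), array([0.60634456, 0.14570346])) [[0.6063702  0.14584025 0.026     ]]
(254, 113) -16.042925313426373 (np.float64(0.06824904511871514), array([0.59472147, 0.1003434 ])) [[0.59462964 0.10002436 0.026     ]]
(252, 161) -16.145933705797884 (np.float64(0.06891234894031013), array([0.57752519, 0.04521004])) [[0.57725871 0.0443331  0.026     ]]
80 219 288; 100 219 287; 120 220 286; 140 220 285; 160 220 284; 180 221 283; 200 221 282;
```

Run:
```python
from h import *
a,b=blackblob('w1',(252,213),24),blackblob('w2',(253,10),24);print(a,b,tri('w1',a[0],'w2',b[0]),plane('w1',[a[0]],.066),plane('w2',[b[0]],.066))
im=cv2.imread('pics/w1.png');hsv=cv2.cvtColor(im,cv2.COLOR_BGR2HSV)
m=((hsv[...,0]<20)&(hsv[...,1]>120))
m[:,:190]=0;m[:,310:]=0
l=[];r=[]
for y in range(58,195,3):
    c=np.flatnonzero(m[y]); l.append((c.min()-.5,y)); r.append((c.max()+.5,y))
L,Rr=plane('w1',l,.021),plane('w1',r,.021)
for Q in (L,Rr):
    p=np.polyfit(Q[:,1],Q[:,0],1);print('line x=%.4f*y+%.4f'%tuple(p),-np.degrees(np.arctan(p[0])),np.std(np.polyval(p,Q[:,1])-Q[:,0]))
c=[(y,np.flatnonzero(m[y,230:280]).size) for y in range(34,54)];print(c)
print(plane('w1',[(254,51),(254,41)],.046))
```

```text
((251.5, 212.5), (13.0, 27.0), 90.0) ((252.5, 14.5), (7.0, 33.0), 90.0) (array([ 0.56187887, -0.0116581 ,  0.05114876]), np.float64(9.883691267555387e-05)) [[ 0.5634652  -0.00589948  0.066     ]] [[ 0.56117786 -0.01451335  0.066     ]]
line x=0.2812*y+0.5230 -15.705734962632699 0.0004140934304111588
line x=0.2831*y+0.6076 -15.804375308079855 0.00035725271566813236
[(34, 0), (35, 0), (36, 0), (37, 0), (38, 0), (39, 50), (40, 50), (41, 50), (42, 50), (43, 50), (44, 50), (45, 50), (46, 50), (47, 50), (48, 50), (49, 50), (50, 50), (51, 45), (52, 1), (53, 0)]
[[0.61168443 0.16370997 0.046     ]
 [0.61421169 0.17319805 0.046     ]]
```

Run:
```python
from h import *
a=cv2.imread('pics/w1.png')[170:230,205:300];b=cv2.imread('pics/w2.png')[0:60,205:300]
cv2.imwrite('pics/g.png',cv2.resize(np.hstack([a,b]),None,fx=4,fy=4,interpolation=cv2.INTER_CUBIC))
O=np.array([.595,.1043,0]);ux=np.array([.9625,-.2714,0]);uy=np.array([.2714,.9625,0])
for yc in (-.118,-.123,-.128):
  P=[O+ux*x+uy*(yc+y)+[0,0,z] for x in(-.018,.018) for y in(-.006,.006) for z in (.073,)]
  print(yc,proj('w1',P).round(0).tolist(),proj('w2',P).round(0).tolist())
```

```text
-0.118 [[236.0, 222.0], [236.0, 212.0], [267.0, 222.0], [268.0, 213.0]] [[234.0, 13.0], [234.0, -1.0], [272.0, 14.0], [272.0, 0.0]]
-0.123 [[236.0, 226.0], [236.0, 216.0], [267.0, 226.0], [267.0, 217.0]] [[234.0, 19.0], [234.0, 5.0], [271.0, 20.0], [272.0, 6.0]]
-0.128 [[236.0, 230.0], [236.0, 220.0], [267.0, 230.0], [267.0, 221.0]] [[234.0, 24.0], [234.0, 11.0], [271.0, 25.0], [272.0, 12.0]]
```

View pics/g.png

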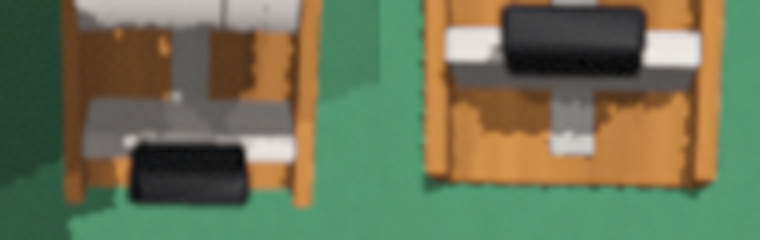

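Request:
move_arm(
  increments=[
    [4,0.7,0,0.018,6],
    [8,1.4,0,0.018,6],
    [12,2.1,0,0.018,6],
    [16,2.8,0,0.018,6],
    [20,3.5,0,0.018,6],
    [24,4.2,2,0.018,6],
    [26.5,4.7,5,0.018,6],
    [27.8,4.9,9,0.018,6],
    [27.8,4.9,13,0.018,6],
    [27.8,4.9,16,0.018,6],
    [27.8,4.9,19,0.018,6],
    [27.8,4.9,21,0.018,6],
    [27.8,4.9,22.5,0.018,6],
    [27.8,4.9,22.5,0.018,6],
    [27.8,4.9,22.5,0.018,6],
  ],
  newtons=40,
)

```text
t: 4.38
eef_pos: [0.5623, -0.0087, 0.0458]
orientation: [-0.001, 0.797, 0.604, -0.001]
contact_force: [0.1, 0.2, 0.2]
gripper_width: 0.0599
grip_force: 0.0
```

Request:
move_arm(
  increments=[
    [0,0,0,0,3.2],
    [0,0,0,0,3.2],
    [0,0,0,0,3.2],
    [0,0,0,0,3.2],
    [0,0,0,0,3.2],
  ],
)

```text
t: 4.8
eef_pos: [0.5634, -0.0093, 0.048]
orientation: [0.0, 0.798, 0.603, 0.001]
contact_force: [-1.0, 2.3, 6.8]
gripper_width: 0.0353
grip_force: 40.4
```

Request:
move_arm(
  increments=[
    [0.3,0,0,0,3.2],
    [0.8,0,0,0,3.2],
    [1.3,0,0,0,3.2],
    [1.8,0,0,0,3.2],
    [2.3,0,0,0,3.2],
    [2.8,0,0,0,3.2],
    [3.3,0,0,0,3.2],
    [3.8,0,0,0,3.2],
    [4.3,0,0,0,3.2],
    [4.8,0,0,0,3.2],
    [5.2,0,0,0,3.2],
    [5.6,0,0,0,3.2],
    [5.8,0,0,0,3.2],
    [6.0,0,0,0,3.2],
    [6.1,0,0,0,3.2],
    [6.1,0,0,0,3.2],
    [6.1,0,0,0,3.2],
  ],
)

```text
t: 6.22
eef_pos: [0.5782, 0.0432, 0.048]
orientation: [0.004, 0.799, 0.602, -0.004]
contact_force: [-12.4, -30.9, 13.1]
gripper_width: 0.0353
grip_force: 41.2
```

Request:
move_arm(
  increments=[
    [6.1,0,0,0,5],
    [5.5,0,0,0,6],
    [5.5,0,0,0,6],
    [5.5,0,-2,0,6],
    [5.5,0,-6,0,6],
    [5.5,0,-10,0,6],
    [5.5,0,-14,0,6],
    [5.5,0,-18,0,6],
    [5.5,0,-20,0,6],
    [5.5,0,-20,0,6],
    [5.5,0,-20,0,6],
  ],
)

```text
t: 7.13
eef_pos: [0.5948, 0.1015, 0.2481]
orientation: [0.001, 0.798, 0.603, 0.001]
contact_force: [-0.0, -0.5, -0.0]
gripper_width: 0.06
grip_force: 0.0
```

Run:
```python
from h import *
s=arm.get_state();print(s['t'],s['eef_pos'],Rm(s['orientation'])[:2,:2].round(4).tolist())
shot('wrist','w4')
a=cv2.imread('pics/w4.png')[:260,170:340]
cv2.imwrite('pics/w4c.png',cv2.resize(a,None,fx=2.3,fy=2.3,interpolation=cv2.INTER_CUBIC))
```

```text
7.1333 [0.59481472 0.10147991 0.24811863] [[0.2724, 0.9622], [0.9622, -0.2725]]
```

View pics/w4c.png

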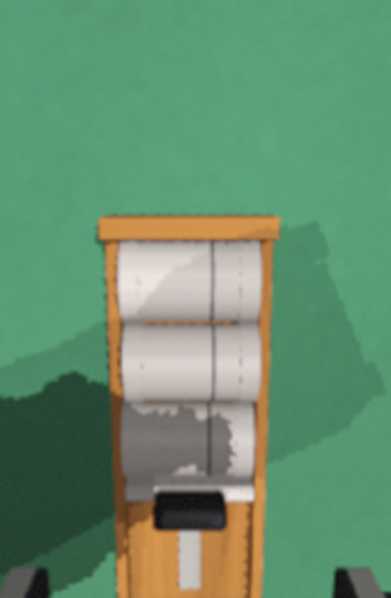

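The row looks closed, with the cheek at rows 95–105 of w4 and the grip at about (252,222). I'll take a second view to check that the stop is home and triangulate the row.

Request:
move_arm(
  increments=[
    [-4,0,0,0,6],
    [-8,0,0,0,6],
    [-10,0,0,0,6],
    [-10,0,0,0,6],
    [-10,0,0,0,6],
    [-10,0,0,0,6],
  ],
)

```text
t: 7.68
eef_pos: [0.5667, 0.0057, 0.2452]
orientation: [-0.001, 0.798, 0.603, -0.001]
contact_force: [-0.4, 1.0, -0.4]
gripper_width: 0.0598
grip_force: 0.0
```

```bash
cat >> h.py <<'E'
def profile(n,u0,u1,v0,v1):
    im=cv2.imread(f'pics/{n}.png'); return im[v0:v1,u0:u1].mean(1)
E
python3 - <<'E'
from h import *
s=arm.get_state();print(s['t'],s['eef_pos'])
shot('wrist','w5')
for n in ('w4','w5'):
    im=cv2.imread(f'pics/{n}.png');hsv=cv2.cvtColor(im,cv2.COLOR_BGR2HSV)
    m=((hsv[...,0]<20)&(hsv[...,1]>120)); g=(im.max(2)<45)
    col=252
    print(n,'orange rows',np.flatnonzero(m[:,225:245].mean(1)>.5)[:20],'black rows',np.flatnonzero(g[:,240:262].mean(1)>.6)[:30])
    lv=im[:,230:245].mean((1,2)).round(0).astype(int); print(lv[:230].tolist())
    l=[];r=[]
    top=np.flatnonzero(m[:,225:245].mean(1)>.5)[0]
    for y in range(top+16,top+100,3):
        c=np.flatnonzero(m[y,180:320])+180; l.append((c.min()-.5,y)); r.append((c.max()+.5,y))
    for e in (l,r):
        Q=plane(n,e,.021);p=np.polyfit(Q[:,1],Q[:,0],1);print('x=%.4f*y+%.4f'%tuple(p),-np.degrees(np.arctan(p[0])))
E
```

```text
7.6833 [0.56673331 0.00571718 0.2452495 ]
w4 orange rows [ 94  95  96  97  98  99 100 101 102 103 219 220 221 222 223 224 225 226
 227 228] black rows [215 216 217 218 219 220 221 222 227 228 363 364 365 366 367 368 369 370
 371 372 373 374 375 376 377 378 379 380 381 382]
[121, 121, 121, 121, 121, 121, 121, 120, 121, 121, 121, 121, 121, 121, 121, 121, 121, 121, 121, 122, 122, 122, 122, 121, 121, 121, 121, 122, 122, 122, 122, 123, 122, 122, 122, 122, 122, 122, 123, 122, 122, 122, 123, 123, 123, 123, 123, 122, 123, 122, 122, 122, 123, 122, 123, 122, 122, 123, 123, 123, 123, 123, 124, 124, 124, 124, 124, 124, 125, 124, 124, 124, 124, 125, 125, 124, 124, 124, 124, 124, 124, 124, 124, 124, 124, 124, 124, 124, 124, 124, 124, 124, 119, 109, 116, 139, 144, 143, 143, 143, 143, 144, 142, 129, 112, 136, 164, 179, 187, 195, 202, 207, 211, 213, 213, 216, 219, 222, 224, 224, 224, 221, 218, 218, 218, 215, 211, 207, 203, 201, 197, 193, 187, 180, 175, 168, 161, 151, 139, 126, 116, 124, 142, 157, 166, 173, 177, 180, 185, 189, 192, 194, 195, 197, 199, 204, 208, 210, 210, 208, 207, 206, 203, 200, 196, 
[... 1059 characters left out ...]
, 205, 207, 210, 213, 215, 218, 222, 225, 226, 227, 227, 227, 226, 224, 222, 219, 216, 214, 210, 207, 205, 201, 197, 191, 186, 178, 168, 155, 137, 119, 107, 117, 142, 147, 129, 112, 106, 100, 93, 84, 66, 56, 55, 55, 57, 64, 82, 105, 120, 123, 124, 124, 124, 124, 123, 123, 123, 123, 123, 123, 123, 123, 123, 123, 123, 123, 122, 123, 123, 123, 123, 123, 123, 123, 123, 123, 123, 123, 123, 123, 122, 117, 100, 78, 66, 63, 64, 63, 64, 64, 63, 64, 64, 64, 64, 64, 64, 63, 60, 54, 51, 50, 52, 56, 58, 60, 59, 64, 75, 79, 80, 81, 83, 87, 92, 96, 96, 95, 97, 97, 97, 98, 99, 99, 98, 98, 99, 99, 98, 97, 97, 98, 99, 99, 97, 98, 100]
x=0.2832*y+0.5228 -15.814017123313459
x=0.2836*y+0.6076 -15.832656619744382
```

Run:
```python
from h import *
ux=np.array([.9625,-.2714,0]);uy=np.array([.2714,.9625,0])
O=np.array([.5955,.1072,0])
T=lambda P:(round(float((P-O)@ux),4),round(float((P-O)@uy),4),round(float(P[2]),4))
for a,b in ((140.3,44.3),(175.3,84.9)):
    P,e=tri('w4',(252,a),'w5',(252,b));print('valley',T(P),e,[T(plane('w4',[(252,a)],z)[0])for z in(.026,.03)],[T(plane('w5',[(252,b)],z)[0])for z in(.026,.03)])
P,e=tri('w4',(252,182.5),'w5',(252,125.5));print('plate top',T(P))
print('cheek outer w4',T(plane('w4',[(252,93)],.046)[0]),'inner',T(plane('w4',[(252,103.5)],.046)[0]))
# canister peak tops
for n,y in (('w1',38.5),):print('cheek outer w1',T(plane(n,[(254,y)],.046)[0]))
a=cv2.imread('pics/w4.png')[90:235,190:320];b=cv2.imread('pics/w5.png')[0:145,190:320]
cv2.imwrite('pics/c45.png',cv2.resize(np.hstack([a,b]),None,fx=3,fy=3,interpolation=cv2.INTER_CUBIC))
for n,v in (('w4',120),('w4',158),('w5',22),('w5',64),('w5',105)):
    im=cv2.imread(f'pics/{n}.png');hsv=cv2.cvtColor(im,cv2.COLOR_BGR2HSV)
    row=(hsv[v-3:v+4,:,1]<60)&(hsv[v-3:v+4,:,2]>100)
    c=np.flatnonzero(row[:,215:295].mean(0)>.5)+215;print(n,v,c.min(),c.max(),[T(p)[:2] for p in plane(n,[(c.min()-.5,v),(c.max()+.5,v)],.044)])
```

```text
valley (-0.0005, 0.0202, 0.029) 0.0017648026300543494 [(0.0003, 0.0197, 0.026), (0.0003, 0.0204, 0.03)] [(-0.0014, 0.0206, 0.026), (-0.0014, 0.0201, 0.03)]
valley (-0.0006, -0.02, 0.0323) 0.0017603469476795502 [(0.0003, -0.0217, 0.026), (0.0003, -0.0206, 0.03)] [(-0.0015, -0.02, 0.026), (-0.0015, -0.02, 0.03)]
plate top (-0.001, -0.0834, -0.1534)
cheek outer w4 (0.0004, 0.072, 0.046) inner (0.0004, 0.0614, 0.046)
cheek outer w1 (0.0001, 0.071, 0.046)
w4 120 221 283 [(-0.0333, 0.0443), (0.034, 0.0442)]
w4 158 223 282 [(-0.0324, 0.0031), (0.0341, 0.0029)]
w5 22 220 288 [(-0.033, 0.0387), (0.0343, 0.0386)]
w5 64 221 287 [(-0.0332, 0.0001), (0.0344, 0.0)]
w5 105 221 285 [(-0.0344, -0.0401), (0.0335, -0.0402)]
```

View pics/c45.png

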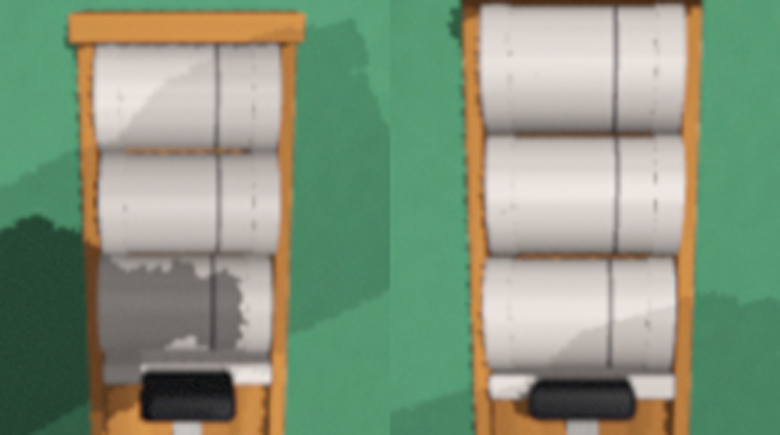

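Run:
```python
from h import *
ux=np.array([.9625,-.2714,0]);uy=np.array([.2714,.9625,0]);O=np.array([.5955,.1072,0])
T=lambda P:((P-O)@ux).round(4).tolist()+((P-O)@uy).round(4).tolist()
for n,rows,c in (('w5',(124.5,132.5),232),('w4',(180.5,187),232),('w1',(194.5,206,209.5),235)):
  for r in rows: print(n,r,[T(plane(n,[(c,r)],z)[0]) for z in (.038,.043,.046)])
for n,r in (('w5',(125.5,139.5)),('w4',(213,230)),('w1',(205.5,221))): print(n,[T(plane(n,[(252,q)],.073)[0])[1] for q in r],[T(plane(n,[(252,q)],.043)[0])[1] for q in r])
```

```text
w5 124.5 [-0.08410000000000001, -0.0832, -0.0827]
w5 132.5 [-0.09290000000000001, -0.0919, -0.0913]
w4 180.5 [-0.0474, -0.0457, -0.0446]
w4 187 [-0.0554, -0.0535, -0.0524]
w1 194.5 [-0.126, -0.124, -0.12290000000000001]
w1 206 [-0.1413, -0.1391, -0.1378]
w1 209.5 [-0.146, -0.1438, -0.1425]Traceback (most recent call last):
  File "<stdin>", line 6, in <module>
TypeError: 'float' object is not subscriptable
```

The row is closed: the valleys are at tray y = ±20 mm, and the stop face is at about -62 mm. Tray origin is (0.5955, 0.1072) with yaw -15.75°. Next I'll pick the first canister.

Request:
move_arm(
  increments=[
    [-3.5,-1.8,0,0.03,8.2],
    [-7.5,-3.8,0,0.06,8.2],
    [-11.5,-6,0,0.103,8.2],
    [-14.5,-7.5,3,0.103,8.2],
    [-16,-8.3,6,0.103,8.2],
    [-16,-8.3,10,0.103,8.2],
    [-16,-8.3,14,0.103,8.2],
    [-16,-8.3,17,0.103,8.2],
    [-16,-8.3,19,0.103,8.2],
    [-16,-8.3,21,0.103,8.2],
    [-16,-8.3,22.5,0.103,8.2],
    [-16,-8.3,22.5,0.103,8.2],
    [-16,-8.3,22.5,0.103,8.2],
  ],
)

```text
t: 8.82
eef_pos: [0.4432, -0.1249, 0.0208]
orientation: [-0.001, 0.827, 0.562, -0.001]
contact_force: [0.5, 0.2, -0.5]
gripper_width: 0.0823
grip_force: 0.0
```

Request:
move_arm(
  increments=[
    [0,0,0,0,7.2],
    [0,0,0,0,6.2],
    [0,0,0,0,6.2],
    [0,0,0,0,6.2],
    [0,0,0,0,6.2],
  ],
  newtons=25,
)

```text
t: 9.23
eef_pos: [0.4445, -0.1257, 0.0227]
orientation: [0.001, 0.828, 0.561, 0.001]
contact_force: [0.6, 2.9, 7.0]
gripper_width: 0.0655
grip_force: 28.2
```

Request:
move_arm(
  increments=[
    [0,0,-1,0,6.2],
    [0,0,-3,0,6.2],
    [0,0,-6,0,6.2],
    [2,0.3,-9,0,6.2],
    [4.5,0.8,-11,-0.02,6.2],
    [8,1.4,-11,-0.04,6.2],
    [11.5,2,-11,-0.06,6.2],
    [15,2.7,-11,-0.08,6.2],
    [18.5,3.3,-11,-0.105,6.2],
    [22,4,-11,-0.105,6.2],
    [25,4.5,-11,-0.105,6.2],
    [27.5,5,-11,-0.105,6.2],
    [28.8,5.2,-11,-0.105,6.2],
    [29.3,5.3,-10,-0.105,6.2],
    [29.3,5.3,-9,-0.105,6.2],
    [29.3,5.3,-8,-0.105,6.2],
    [29.3,5.3,-7,-0.105,6.2],
    [29.3,5.3,-7,-0.105,6.2],
    [29.3,5.3,-7,-0.105,6.2],
  ],
)

```text
t: 10.82
eef_pos: [0.6003, 0.1258, 0.0905]
orientation: [-0.0, 0.797, 0.603, -0.001]
contact_force: [0.2, 1.2, -0.6]
gripper_width: 0.066
grip_force: 28.4
```

```bash
cat > e.py <<'E'
import sys
from h import *
yaw_t=np.radians(-15.75);ux=np.array([np.cos(yaw_t),np.sin(yaw_t),0]);uy=np.array([-ux[1],ux[0],0]);O=np.array([.5955,.1072,0])
s=arm.get_state();M=Rm(s['orientation']);p=s['eef_pos']
tgt=np.array(list(map(float,sys.argv[1:4]))); ty=np.radians(float(sys.argv[4])) if len(sys.argv)>4 else yaw_t
if len(sys.argv)<=4: tgt=O+ux*tgt[0]+uy*tgt[1]+[0,0,tgt[2]]
cur=np.arctan2(M[1,1],M[0,1])
d=(cur-ty+np.pi/2)%np.pi-np.pi/2
print('t',s['t'],'w',s['gripper_width'],'tray',((p-O)@ux).round(4),((p-O)@uy).round(4),p[2].round(4),'shift cm',((tgt-p)@M*100).round(2),'turn',d.round(3),'tilt',M[:2,2].round(3))
E
python3 e.py 0 .02 .048
```

```text
t 10.8167 w 0.06598946586835855 tray -0.0004 0.0192 0.0905 shift cm [0.08 0.05 4.25] turn -0.0 tilt [-0.002 -0.   ]
```

Request:
move_arm(
  increments=[
    [0.1,0,1,0,6.2],
    [0.1,0,2,0,6.2],
    [0.1,0,3,0,6.2],
    [0.1,0,3.6,0,6.2],
    [0.1,0,3.9,0,6.2],
    [0.1,0,4.1,0,6.2],
    [0.1,0,4.1,0,6.2],
    [0.1,0,4.1,0,6.2],
  ],
)

```text
t: 11.48
eef_pos: [0.6016, 0.1279, 0.0505]
orientation: [0.0, 0.797, 0.604, 0.0]
contact_force: [-0.7, 0.2, -0.5]
gripper_width: 0.0657
grip_force: 28.4
```

Request:
move_arm(
  increments=[
    [-0.05,0,0.1,0,6.2],
    [-0.05,0,0.2,0,6.2],
    [-0.05,0,0.3,0,6.2],
    [-0.05,0,0.3,0,6.2],
    [-0.05,0,0.3,0,6.2],
  ],
)

```text
t: 11.9
eef_pos: [0.6018, 0.1278, 0.0483]
orientation: [0.0, 0.797, 0.604, 0.001]
contact_force: [-0.4, 2.1, 5.2]
gripper_width: 0.0657
grip_force: 29.0
```

Request:
move_arm(
  increments=[
    [0,0,0,0,6.7],
    [0,0,0,0,7.1],
    [0,0,0,0,7.4],
    [0,0,0,0,7.4],
    [0,0,-1,0,7.4],
    [0,0,-3,0,7.4],
    [0,0,-7,0,8],
    [0,0,-11,0,8.2],
    [-4,0,-13,0,8.2],
    [-8,0,-13,0,8.2],
    [-12,0,-13,0,8.2],
    [-14,0,-13,0,8.2],
    [-14,0,-13,0,8.2],
    [-14,0,-13,0,8.2],
  ],
)

```text
t: 13.07
eef_pos: [0.5633, -0.0085, 0.1782]
orientation: [0.0, 0.798, 0.603, 0.0]
contact_force: [-0.4, 0.7, 0.8]
gripper_width: 0.0818
grip_force: 0.0
```

```bash
python3 e.py .619 -.2285 .021 -10.2
python3 - <<'E'
from h import *
shot('wrist','w6')
a=cv2.imread('pics/w6.png');cv2.imwrite('pics/w6c.png',cv2.resize(a[:250,130:400],None,fx=2,fy=2))
E
```

```text
t 13.0667 w 0.08179723604731563 tray 0.0004 -0.1201 0.1782 shift cm [-19.65  11.35  15.73] turn -0.098 tilt [0.001 0.   ]
```

View pics/w6c.png

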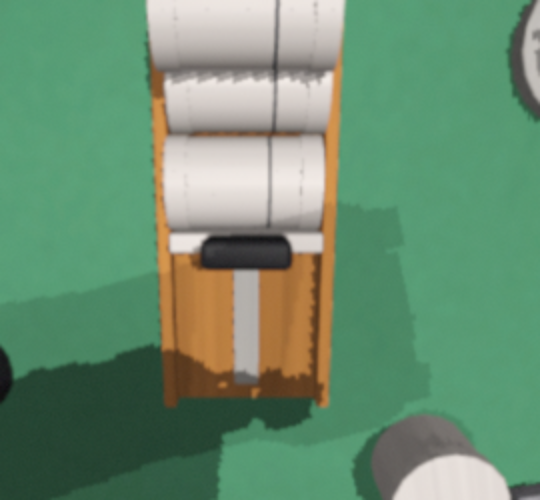

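The first canister is seated in the cheek-side gap, parallel to the row (w6 top). On to the second.

Request:
move_arm(
  increments=[
    [-3,1.8,0,-0.05,7.9],
    [-6.5,3.8,0,-0.098,7.9],
    [-10,5.8,0,-0.098,7.9],
    [-13.5,7.8,0,-0.098,7.9],
    [-17,9.8,0,-0.098,7.9],
    [-19,11,1,-0.098,7.9],
    [-19.6,11.4,4,-0.098,7.9],
    [-19.6,11.4,8,-0.098,7.9],
    [-19.6,11.4,11,-0.098,7.9],
    [-19.6,11.4,13.5,-0.098,7.9],
    [-19.6,11.4,15,-0.098,7.9],
    [-19.6,11.4,15.7,-0.098,7.9],
    [-19.6,11.4,15.7,-0.098,7.9],
    [-19.6,11.4,15.7,-0.098,7.9],
  ],
)

```text
t: 14.28
eef_pos: [0.6208, -0.2263, 0.021]
orientation: [0.0, 0.766, 0.643, 0.0]
contact_force: [-0.2, 0.2, 0.7]
gripper_width: 0.0786
grip_force: 0.0
```

Request:
move_arm(
  increments=[
    [0,0,0,0,7.2],
    [0,0,0,0,6.2],
    [0,0,0,0,6.2],
    [0,0,0,0,6.2],
    [0,0,0,0,6.2],
  ],
)

```text
t: 14.7
eef_pos: [0.6211, -0.227, 0.0222]
orientation: [0.001, 0.766, 0.642, 0.001]
contact_force: [-0.3, 2.3, 6.1]
gripper_width: 0.0659
grip_force: 27.7
```

```bash
python3 e.py 0 -.02 .09
```

```text
t 14.7 w 0.06586474047445535 tray 0.1154 -0.3147 0.0222 shift cm [30.47 -8.55 -6.8 ] turn 0.099 tilt [ 0.003 -0.   ]
```

Request:
move_arm(
  increments=[
    [0,0,-1,0,6.2],
    [0,0,-3,0,6.2],
    [0,0,-6,0,6.2],
    [2,-0.5,-9,0,6.2],
    [4.5,-1.2,-11,0.02,6.2],
    [8,-2.2,-11,0.04,6.2],
    [11.5,-3.2,-11,0.06,6.2],
    [15,-4.2,-11,0.08,6.2],
    [18.5,-5.2,-11,0.099,6.2],
    [22,-6.2,-11,0.099,6.2],
    [25.5,-7.1,-11,0.099,6.2],
    [28,-7.9,-11,0.099,6.2],
    [29.7,-8.4,-11,0.099,6.2],
    [30.4,-8.5,-10,0.099,6.2],
    [30.4,-8.5,-9,0.099,6.2],
    [30.4,-8.5,-8,0.099,6.2],
    [30.4,-8.5,-7,0.099,6.2],
    [30.4,-8.5,-7,0.099,6.2],
    [30.4,-8.5,-7,0.099,6.2],
  ],
)

```text
t: 16.28
eef_pos: [0.5892, 0.0861, 0.0892]
orientation: [-0.0, 0.798, 0.603, -0.001]
contact_force: [-0.3, 0.0, 0.2]
gripper_width: 0.0653
grip_force: 28.5
```

```bash
python3 e.py 0 -.02 .048
```

```text
t 16.2833 w 0.06534485870235056 tray -0.0003 -0.022 0.0892 shift cm [0.21 0.04 4.12] turn -0.002 tilt [-0.002 -0.   ]
```

Request:
move_arm(
  increments=[
    [0.05,0,1,0,6.2],
    [0.05,0,2,0,6.2],
    [0.05,0,3,0,6.2],
    [0.05,0,3.6,0,6.2],
    [0.05,0,3.9,0,6.2],
    [0.05,0,3.9,0,6.2],
    [0.05,0,3.9,0,6.2],
  ],
)

```text
t: 16.87
eef_pos: [0.5898, 0.0877, 0.0513]
orientation: [-0.0, 0.797, 0.604, -0.0]
contact_force: [-0.8, 0.2, -1.3]
gripper_width: 0.0654
grip_force: 28.5
```

```bash
python3 e.py 0 -.02 .048; python3 -c "
from bench import arm;print(arm.get_state()['contact_force'])"
```

```text
t 16.8667 w 0.06541991494930442 tray -0.0002 -0.0203 0.0513 shift cm [0.03 0.02 0.33] turn -0.0 tilt [-0. -0.]
[-0.82440315  0.24431294 -1.2729379 ]
```

Request:
move_arm(
  increments=[
    [0,0,0.1,0,6.2],
    [0,0,0.2,0,6.2],
    [0,0,0.3,0,6.2],
    [0,0,0.35,0,6.2],
    [0,0,0.35,0,6.2],
  ],
)

```text
t: 17.28
eef_pos: [0.5902, 0.088, 0.0486]
orientation: [0.0, 0.797, 0.604, 0.001]
contact_force: [-0.7, 1.4, 4.8]
gripper_width: 0.0658
grip_force: 29.2
```

Request:
move_arm(
  increments=[
    [0,0,0,0,6.7],
    [0,0,0,0,7.1],
    [0,0,0,0,7.4],
    [0,0,0,0,7.4],
    [0,0,-1,0,7.4],
    [0,0,-3,0,7.4],
    [0,0,-7,0,8],
    [0,0,-11,0,8.2],
    [-4,0,-15,0,8.2],
    [-7,0,-18,0,8.2],
    [-8,0,-19,0,8.2],
    [-8,0,-19,0,8.2],
    [-8,0,-19,0,8.2],
  ],
)

```text
t: 18.37
eef_pos: [0.5685, 0.0098, 0.2399]
orientation: [0.001, 0.798, 0.603, 0.001]
contact_force: [-0.3, 0.3, -0.6]
gripper_width: 0.082
grip_force: 0.0
```

```bash
python3 e.py .4235 -.2505 .021 27.5
python3 - <<'E'
from h import *
shot('wrist','w7')
a=cv2.imread('pics/w7.png');cv2.imwrite('pics/w7c.png',cv2.resize(a[:220,160:360],None,fx=2.5,fy=2.5))
E
```

```text
t 18.3667 w 0.08200844762066103 tray 0.0004 -0.1011 0.2399 shift cm [-29.03  -6.9   21.84] turn -0.757 tilt [0.003 0.   ]
```

View pics/w7c.png

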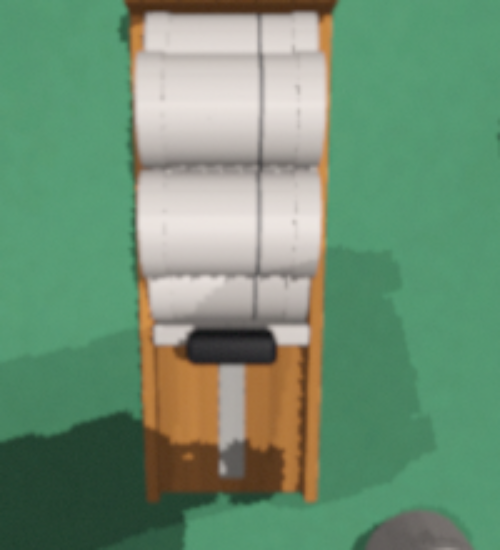

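Both second-layer canisters sit side by side with their ends even. Now the third.

Request:
move_arm(
  increments=[
    [-3.5,-0.8,0,-0.1,8.2],
    [-7.5,-1.8,0,-0.2,8.2],
    [-11.5,-2.7,0,-0.3,8.2],
    [-15.5,-3.7,0,-0.4,8.2],
    [-19.5,-4.6,0,-0.5,8.2],
    [-23.5,-5.6,0,-0.6,8.2],
    [-27,-6.4,2,-0.7,8.2],
    [-29,-6.9,5,-0.757,8.2],
    [-29,-6.9,9,-0.757,8.2],
    [-29,-6.9,13,-0.757,8.2],
    [-29,-6.9,16,-0.757,8.2],
    [-29,-6.9,19,-0.757,8.2],
    [-29,-6.9,21,-0.757,8.2],
    [-29,-6.9,21.8,-0.757,8.2],
    [-29,-6.9,21.8,-0.757,8.2],
    [-29,-6.9,21.8,-0.757,8.2],
  ],
)

```text
t: 19.75
eef_pos: [0.4231, -0.2492, 0.0199]
orientation: [-0.0, 0.518, 0.856, 0.0]
contact_force: [0.6, 1.3, 0.8]
gripper_width: 0.0823
grip_force: 0.0
```

Request:
move_arm(
  increments=[
    [0,0,0,0,7.2],
    [0,0,0,0,6.2],
    [0,0,0,0,6.2],
    [0,0,0,0,6.2],
    [0,0,0,0,6.2],
  ],
)

```text
t: 20.17
eef_pos: [0.4239, -0.25, 0.0214]
orientation: [0.001, 0.518, 0.855, 0.0]
contact_force: [-0.1, 2.0, 6.4]
gripper_width: 0.0656
grip_force: 27.7
```

```bash
python3 e.py 0 0 .125
```

```text
t 20.1667 w 0.06559264277365823 tray -0.0682 -0.3904 0.0214 shift cm [ 23.68  31.78 -10.35] turn 0.757 tilt [ 0.003 -0.001]
```

Request:
move_arm(
  increments=[
    [0,0,-1,0,6.2],
    [0,0,-3,0,6.2],
    [0,0,-6,0,6.2],
    [0.8,1.1,-9,0.05,6.2],
    [2.2,3,-12,0.13,6.2],
    [4,5.4,-14,0.22,6.2],
    [6,8,-14,0.31,6.2],
    [8,10.7,-14,0.4,6.2],
    [10,13.4,-14,0.49,6.2],
    [12,16.1,-14,0.58,6.2],
    [14,18.8,-14,0.67,6.2],
    [16,21.5,-14,0.757,6.2],
    [18,24.2,-14,0.757,6.2],
    [20,26.9,-14,0.757,6.2],
    [21.7,29.2,-14,0.757,6.2],
    [23,30.9,-13,0.757,6.2],
    [23.7,31.8,-12,0.757,6.2],
    [23.7,31.8,-10.5,0.757,6.2],
    [23.7,31.8,-10.5,0.757,6.2],
    [23.7,31.8,-10.5,0.757,6.2],
  ],
)

```text
t: 21.83
eef_pos: [0.5941, 0.1071, 0.1242]
orientation: [-0.0, 0.797, 0.603, -0.001]
contact_force: [-1.3, 0.2, -0.5]
gripper_width: 0.0653
grip_force: 28.2
```

```bash
python3 e.py 0 0 .0814
```

```text
t 21.8333 w 0.0652945780619037 tray -0.0014 -0.0005 0.1242 shift cm [0.05 0.15 4.28] turn -0.0 tilt [-0.002 -0.001]
```

Request:
move_arm(
  increments=[
    [0,0.1,1,0,6.2],
    [0,0.1,2,0,6.2],
    [0,0.1,3,0,6.2],
    [0,0.1,3.6,0,6.2],
    [0,0.1,3.9,0,6.2],
    [0,0.1,3.9,0,6.2],
    [0,0.1,3.9,0,6.2],
  ],
)

```text
t: 22.42
eef_pos: [0.5957, 0.1074, 0.0858]
orientation: [-0.0, 0.797, 0.603, -0.0]
contact_force: [1.0, 0.2, -1.4]
gripper_width: 0.0655
grip_force: 28.2
```

```bash
python3 e.py 0 0 .0814
```

```text
t 22.4167 w 0.06551193601480876 tray 0.0002 0.0002 0.0858 shift cm [-0.02 -0.02  0.44] turn -0.0 tilt [-0. -0.]
```

Request:
move_arm(
  increments=[
    [0,0,0.1,0,6.2],
    [0,0,0.2,0,6.2],
    [0,0,0.3,0,6.2],
    [0,0,0.4,0,6.2],
    [0,0,0.4,0,6.2],
    [0,0,0.4,0,6.2],
  ],
)

```text
t: 22.92
eef_pos: [0.5958, 0.1075, 0.0817]
orientation: [-0.0, 0.797, 0.604, -0.0]
contact_force: [0.8, 0.7, -0.0]
gripper_width: 0.0651
grip_force: 28.2
```

Request:
move_arm(
  increments=[
    [0,0,0.1,0,6.2],
    [0,0,0.1,0,6.2],
    [0,0,0.15,0,6.2],
    [0,0,0.15,0,6.2],
  ],
)

```text
t: 23.25
eef_pos: [0.596, 0.1075, 0.081]
orientation: [0.0, 0.797, 0.604, 0.0]
contact_force: [-0.4, -0.1, 4.1]
gripper_width: 0.0656
grip_force: 28.8
```

Contact at the expected height. I'll release and retreat.

Request:
move_arm(
  increments=[
    [0,0,0,0,6.7],
    [0,0,0,0,7.1],
    [0,0,0,0,7.4],
    [0,0,0,0,7.4],
    [0,0,-1,0,7.4],
    [0,0,-3,0,7.4],
    [0,0,-7,0,8],
    [0,0,-11,0,8.2],
    [-4,0,-15,0,8.2],
    [-8,0,-16,0,8.2],
    [-10,0,-16,0,8.2],
    [-10,0,-16,0,8.2],
    [-10,0,-16,0,8.2],
  ],
)

```text
t: 24.33
eef_pos: [0.5686, 0.0099, 0.2419]
orientation: [0.001, 0.798, 0.602, 0.001]
contact_force: [-0.2, 0.8, -0.4]
gripper_width: 0.0822
grip_force: 0.0
```

Run:
```python
from h import *
print(arm.get_state()['t'])
shot('wrist','w8');shot('scene','s8')
a=cv2.imread('pics/w8.png')[:240,150:390];b=cv2.imread('pics/s8.png')[150:270,220:340]
cv2.imwrite('pics/fin.png',np.hstack([cv2.resize(a,(400,400)),cv2.resize(b,(400,400),interpolation=cv2.INTER_CUBIC)]))
```

```text
24.3333
```

View pics/fin.png

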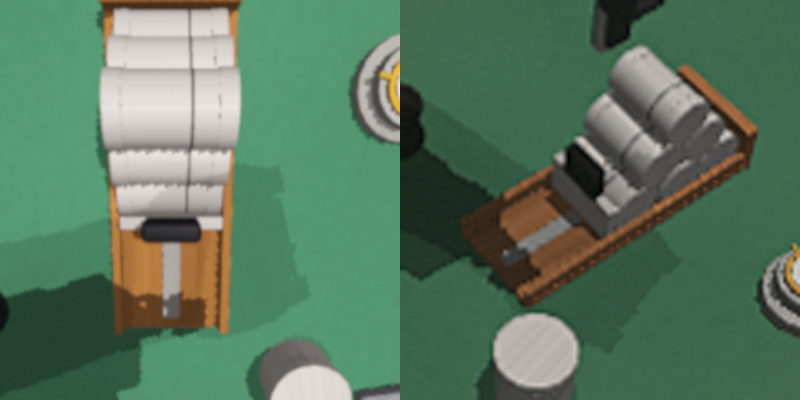

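The pyramid stands complete and aligned, with the stop home.

```bash
python3 -c "
from bench import arm;print(arm.hand_in())"
```

```text
the job is handed in; nothing more can be done
None
```

The job is handed in at about 24 s of the 72 s allowed: the stop measures home and the three-two-one pyramid stood complete in the last pictures, though hand-in gave no verdict.

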